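# Put the jump-starter pack on charge

### The arm

A 6-joint arm with a two-finger parallel gripper is mounted at the origin on the work surface. World frame = base frame: x ahead of the robot, y to its left, z up, the work surface at z = 0. Lengths are in m, angles in rad, forces in N, time in s.
With the tool pointing down it reaches from about 0.225 to 0.875 m from the base axis. Payload 3.4 kg.
Tool frame: the origin (TCP) lies on the centre line of the jaws, within the pads' length; the fingertips stand manip.tip_extent ahead of it and the grasp point (between the pads) lies 8 mm behind it (manip.tip_extent is the distance from the TCP to the fingertips, in m); z points along the fingers, y is the direction in which the jaws open and shut (so a half turn about z gives the same grasp; the last joint's range is limited). The gripper opens to 85 mm and grips with 20 to 120 N. Pads are 22 mm wide; open, the fingers measure 114 mm over their backs; the gripper's body (76 mm by 85 mm) begins 54 mm behind the grasp point. The pads swing forward as they close: fully open they stand 13 mm farther back than shut.
Start: joints at [1.134, 0.276, 1.505, -0, 1.361, -0.121], TCP at [0.179, 0.547, 0.242] pointing down, gripper open.
Joint ranges: [-2.89, 2.89], [-0.75, 2.08], [0.22, 2.7], [-1.18, 4.32], [0.11, 2.71], [-2.7, 2.7]. Speed limits (rad/s): [2.57, 2.57, 3.14, 3.14, 3.14, 3.14].

### API

Orientations are given as a unit quaternion [x, y, z, w].
In Python, from plant import manip gives the robot as it stands. Calls block until the motion is done:
- manip.move_ptp(position, orientation): joint-space move of the TCP to a pose.
- manip.move_straight(position, ori=None, max_speed=0.15): straight line of the TCP; ori=None keeps the orientation; max_speed is the mean speed in m/s.
- manip.move_joints(angles): joint-space move.
- manip.command_gripper(opening): finger opening in m; the grip force is fixed at half the most; returns when the fingers have stopped.
- manip.hold(seconds).
- manip.solve_ik(position, orientation): joint angles nearest the present ones, or None.
- manip.state(): the state.
- manip.snapshot(name): name is "scene" or "top" or "wrist"; returns a dict with "pixels" (384x512x3 uint8, blue, green, red), "fx", "fy", "cx", "cy" (pixels), "rvec" (rotation vector, rad) and "tvec" (3), from world to camera coordinates, as OpenCV has them; the wrist camera has in their place "tool_from_camera" (4x4, takes a point from camera to tool coordinates, whose origin is the TCP and whose axes are the flange's). Camera axes: x right, y down, z forward; pixel columns grow to the right and rows downward; lengths in m; the calibration is good to about 2 mm. A picture is of the moment at which its call begins: read the wrist's pose just before it. There is no depth.
A pose or a line that the arm cannot do raises manip.MotionError and nothing moves.
- manip.job_done(): hands the job in, once; it reports no verdict.
The state is a dict: "t": time; "joints": joint angles; "joint_velocities": joint speeds; "joint_torque": joint torques, N m; "eef_pos": TCP position; "ee_rot": TCP orientation; "contact_force": force on the tool from outside, world axes, zero at the start; "torque": the same for the moment, N m; "grip_width": finger opening in m.
Only numpy, scipy, OpenCV 4.12 (cv2) and the standard library are available. Lean on these libraries where they do the work, as an engineer would, in place of code of your own. Each camera call takes 0.05 s, during which the arm holds its last target.

### The job

Put the jump-starter pack on charge: set it between the flared rails in front of the charging dock and slide it in, contacts first, through the two spring dust flaps until it has pushed the floating connector fully home and the flaps have closed behind it. Feel for the stop and push gently, for the connector breaks when forced (it gives way at about 4 N, and 25 N is too much). Leave the pack seated in the dock and the other things on the bench where they are.

Things in the scene. Friction and masses are not known exactly. Their poses are not given: they have to be found in the camera images.
- pack: Loose grey jump-starter battery pack, green band, black handle on top; 0.55 to 0.95 kg. Body 100 (x) x 60 (y) x 40 (z) mm, origin at the centre of its underside. Its +x end carries the two brass contacts and must go in first. The handle is a bar along x, 60 long, 16 thick (y), from 70 to 94 mm above the underside, over the centre, on two posts 24 mm fore and aft of it.
- grip (a point): Centre of the pack's handle bar, 82 mm above its underside: the place to grip, with the fingers on the bar's y sides.
- contacts (a point): Middle between the two brass contacts on the pack's +x end face, 50 mm ahead of its origin, 30 mm above its underside.
- dock: Fixed charging dock, blue walls, 356 x 104 x 56 mm. Origin at bench level in the middle of the doorway; +x points along the lane into the dock, y across, z up. Floor plate 5 mm thick (its top carries the pack) from x -140 to +216 mm. The dock's structure bears up to 80 N from the pack, its connector far less.
- apron (a point): Middle of the open loading apron in front of the doorway, on the floor plate: dock x -80, y 0, z 5 mm. Low rails (tops 15 mm above the bench) flare from 32 mm either side of the centre line at dock x -20 to 44 mm at x -140 mm; from x -20 to +176 they are straight, 64 mm apart inside. Set the pack's origin here or up to 15 mm farther out: its front then stays clear of the flaps.
- slot (a point): Start of the slot in the clear roof, at the doorway on the centre line, 53 mm above the bench. The roof covers dock x 0 to 216 mm (underside 49, top 53, trim 55 mm above the bench); the slot is 26 mm wide and open at the doorway. The handle's posts travel in it, the bar stays above: with the pack on the floor plate the bar's centre is 87 mm above the bench.
- flap_left (a joint): Orange dust flap at the left (+y) half of the doorway, 37 mm wide, 17 to 47 mm above the bench, hinged upright at dock x 0, y +42 mm. Angle in rad: 0 shut, grows as it swings inwards (+x), to 1.5. A light spring shuts it; both flaps together resist the pack with 1 to 4 N. They can shut once the pack's rear end is about 37 mm past the doorway.
- flap_right (a joint): The same at the right (-y) half, hinged at dock y -42 mm; 0 shut, positive inwards.
- connector (a joint): Black floating block inside the lane, pushed along by the pack's front. In m: 0 farthest out, 0.008 home against a hard stop; starts at 0 to 0.003, gives way at about 4 N, stays where left; over 25 N breaks it. Its mounting depth varies and is not measured: the pack first meets it with its origin at dock x 83 to 126 mm and is home at x 91 to 131 mm.
- can: Bystander: upright spray can, 56 mm wide, 170 mm tall; origin at its underside.
- bottle: Bystander: upright bottle, 62 mm wide, 190 mm tall; origin at its underside.
- wrench: Bystander: wrench lying flat along its x.
- driver: Bystander: screwdriver lying along its x.
- socket_big: Bystander: steel socket, 36 mm wide, 38 mm tall, standing.
- socket_small: Bystander: steel socket, 26 mm wide, 32 mm tall, standing.
- filter: Bystander: white oil filter, 76 mm wide, 85 mm tall, standing.

How it is judged:
By the outcome, as a careful person would: the job done as asked, in the order asked, and still so for the second after the job is handed in, with the robot touching nothing.
It also fails if it takes over 64 s, if anything falls off the work surface, if the arm or the gripper's body presses on something with over 40 N, if the wrist force passes 120 N, or if a joint passes its speed limit or range.

## Working session

There is one attempt and no reset: what is moved stays moved. The work goes in short steps, each a Python script; the robot and the scene stay as the last script left them, time stands still between calls to the robot, and variables do not carry over. Pictures are saved under pics/ and viewed, and the job is handed in when it is done.

```bash
ls; mkdir -p pics; cat > h.py <<'E'
import numpy as np, cv2
from plant import manip
def snap(n,f):
    s=manip.snapshot(n); cv2.imwrite('pics/'+f,s['pixels']); return s
def ray(s,uv):
    R=cv2.Rodrigues(np.array(s['rvec'],float))[0]; t=np.array(s['tvec'],float).ravel()
    d=R.T@np.array([(uv[0]-s['cx'])/s['fx'],(uv[1]-s['cy'])/s['fy'],1.]); return -R.T@t,d
def onz(s,uv,z):
    o,d=ray(s,uv); return o+d*(z-o[2])/d[2]
def proj(s,p):
    return cv2.projectPoints(np.array(p,float).reshape(-1,1,3),np.array(s['rvec'],float),np.array(s['tvec'],float),np.array([[s['fx'],0,s['cx']],[0,s['fy'],s['cy']],[0,0,1.]]),None)[0].reshape(-1,2)
E
python3 - <<'E'
from h import *
import pickle
for n in('scene','top'):
    s=snap(n,n+'1.png'); pickle.dump(s,open(n+'1.pkl','wb')); o,_=ray(s,(256,192)); print(n,o,s['fx'],s['cx'],s['cy'])
    cv2.imwrite('pics/%s1b.png'%n,cv2.resize(s['pixels'],(800,600),interpolation=cv2.INTER_CUBIC))
st=manip.state();print(st['t'],st['eef_pos'],st['ee_rot'],st['grip_width'],manip.tip_extent)
E
```

```text
pics
scene [1.14560883 0.50748266 0.96043517] 409.1013797744021 252.27684045991762 193.72987875922783
top [0.40458598 0.04426011 1.46846615] 454.85103229745977 255.7880153155042 188.45221010175177
0.1 [0.1783869  0.54616362 0.24152303] [ 1.57238615e-01  9.87560308e-01 -7.78778148e-04 -2.20924563e-04] 0.08545163906035566 0.011
```

View pics/top1b.png

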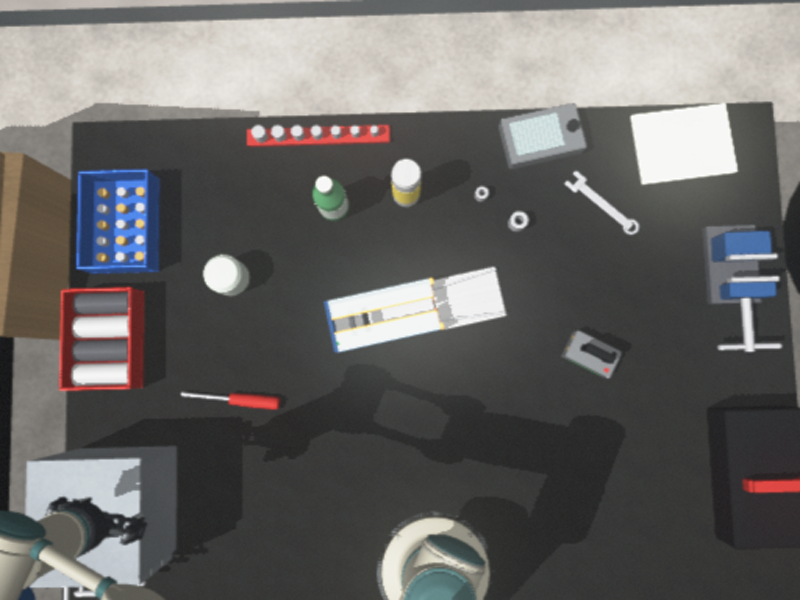

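View pics/scene1b.png

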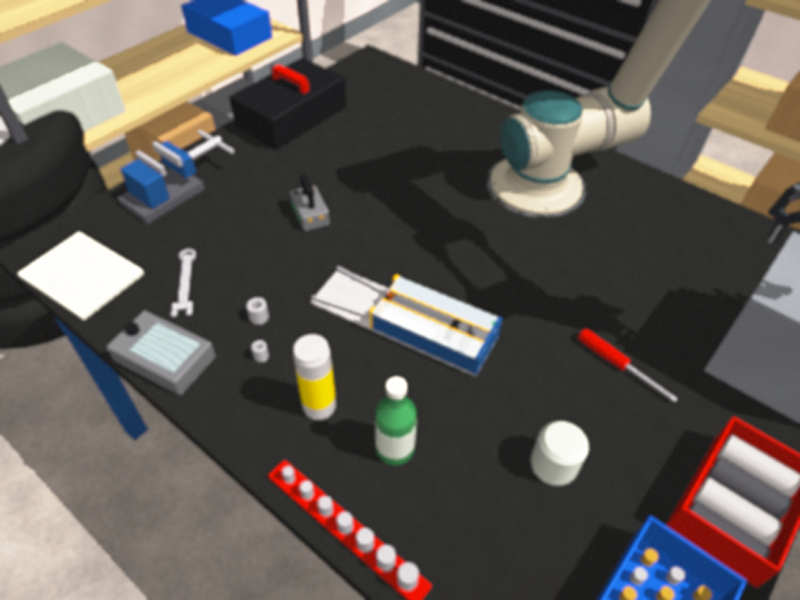

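The top view shows the dock with its apron on the right at about (470,295) and its doorway near (437,303). The pack is at (592,352). I'll zoom in on both.

```bash
python3 - <<'E'
import cv2
a=cv2.imread('pics/top1.png');b=cv2.imread('pics/scene1.png')
c=lambda i,x,y,w,h,k:cv2.resize(i[y:y+h,x:x+w],None,fx=k,fy=k,interpolation=cv2.INTER_CUBIC)
cv2.imwrite('pics/z1.png',c(a,200,160,130,75,6))
cv2.imwrite('pics/z2.png',cv2.hconcat([c(a,350,200,60,50,6.5),c(b,175,105,60,50,6.5)]))
cv2.imwrite('pics/z3.png',c(b,190,160,140,85,5.7))
E
```

```text
(no output)
```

View pics/z1.png

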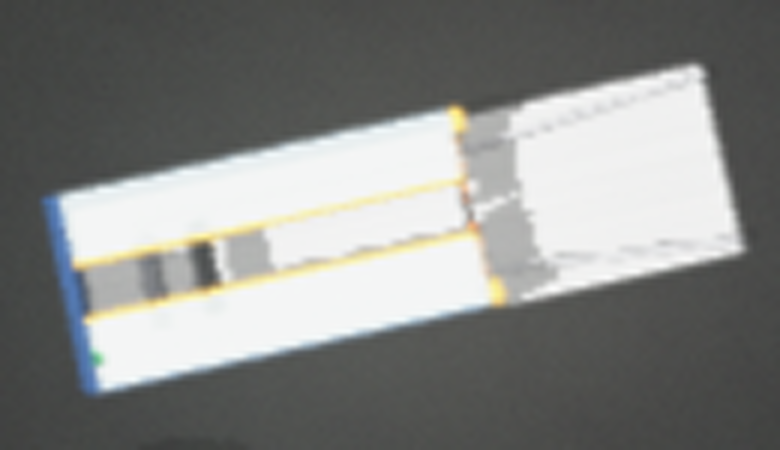

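View pics/z2.png

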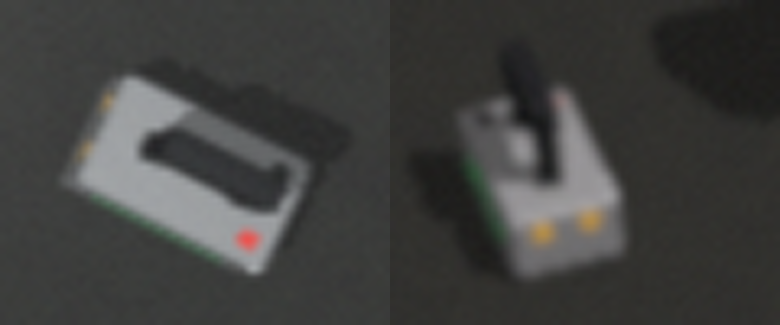

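View pics/z3.png

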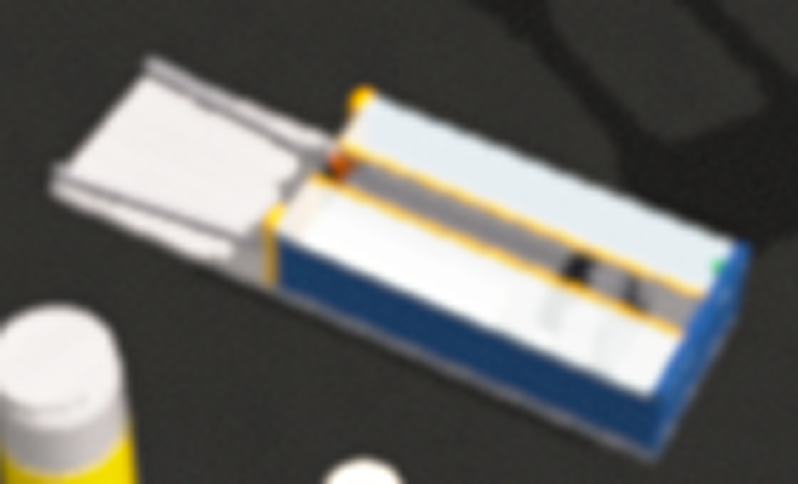

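```bash
python3 - <<'E'
from h import *
import pickle
s=pickle.load(open('top1.pkl','rb')); q=pickle.load(open('scene1.pkl','rb'))
T=lambda u,v:((u+.5)/6+200-.5,(v+.5)/6+160-.5)
P={'BL1':(45,198,.056),'BL2':(88,392,.056),'D1':(457,112,.055),'D2':(498,298,.055),'A1':(702,66,.01),'A2':(742,250,.01),'S1':(463,182,.055),'S2':(474,232,.055)}
W={k:onz(s,T(u,v),z) for k,(u,v,z) in P.items()}
for k in W: print(k,W[k].round(4))
for a,b in(('BL1','BL2'),('D1','D2'),('A1','A2'),('BL1','D1'),('BL2','D2')): 
    d=W[a]-W[b]; d2=d[:2]; print(a,b,np.linalg.norm(d2).round(4),np.degrees(np.arctan2(d2[1],d2[0])).round(2))
T2=lambda u,v:((u+.5)/6.5+350-.5,(v+.5)/6.5+200-.5)
C=[onz(s,T2(*p),.04) for p in((128,75),(310,165),(255,272),(80,187))]
for c in C: print(c.round(4))
for i in range(4):
    d=(C[i]-C[i-1])[:2]; print(np.linalg.norm(d).round(4),np.degrees(np.arctan2(d[1],d[0])).round(1))
print('ctr',np.mean(C,0), 'bar',onz(s,T2(215,170),.09))
T3=lambda u,v:((u-390+.5)/6.5+175-.5,(v+.5)/6.5+105-.5)
for p in((542,233),(590,222)): print('contact',onz(q,T3(*p),.03))
E
```

```text
BL1 [0.5424 0.2049 0.056 ]
BL2 [0.4412 0.1844 0.056 ]
D1 [ 0.5815 -0.0108  0.055 ]
D2 [ 0.4838 -0.0289  0.055 ]
A1 [ 0.6083 -0.1452  0.01  ]
A2 [ 0.5083 -0.1625  0.01  ]
S1 [ 0.5447 -0.0127  0.055 ]
S2 [ 0.5184 -0.0176  0.055 ]
BL1 BL2 0.1033 11.47
D1 D2 0.0993 10.5
A1 A2 0.1014 9.8
BL1 D1 0.2192 100.26
BL2 D2 0.2175 101.31
[ 0.4712 -0.3009  0.04  ]
[ 0.4255 -0.3858  0.04  ]
[ 0.3752 -0.3565  0.04  ]
[ 0.4181 -0.2751  0.04  ]
0.0591 -26.0
0.0964 -118.3
0.0582 149.8
0.0921 62.3
ctr [ 0.4224852  -0.32958946  0.04      ] bar [ 0.42368796 -0.32673061  0.09      ]
contact [ 0.45992877 -0.29010849  0.03      ]
contact [ 0.43760873 -0.27717181  0.03      ]
```

The pack's contact end faces +y, with pack yaw about 61° and its centre near (0.422,-0.329). The dock doorway is near (0.532,-0.018) with dock yaw about 100.5°. I'll refine both with the wrist camera.

```bash
cat >> h.py <<'E'
from scipy.spatial.transform import Rotation as Ro
def ori(deg): return (Ro.from_euler('z',deg,degrees=True)*Ro.from_euler('x',180,degrees=True)).as_quat()
def wsnap(f):
    st=manip.state(); s=snap('wrist',f)
    T=np.eye(4);T[:3,:3]=Ro.from_quat(st['ee_rot']).as_matrix();T[:3,3]=st['eef_pos']
    W=np.linalg.inv(T@np.array(s['tool_from_camera'])); s['rvec']=cv2.Rodrigues(W[:3,:3])[0];s['tvec']=W[:3,3]
    import pickle; pickle.dump(s,open(f[:-4]+'.pkl','wb')); cv2.imwrite('pics/'+f[:-4]+'b.png',cv2.resize(s['pixels'],(800,600),interpolation=cv2.INTER_CUBIC)); return s
E
python3 - <<'E'
from h import *
print(manip.snapshot('wrist')['tool_from_camera'])
manip.move_ptp([.50,-.05,.30],ori(100.5)); wsnap('w1.png'); print(manip.state()['t'])
manip.move_ptp([.40,-.345,.27],ori(61)); wsnap('w2.png')
st=manip.state();print(st['t'],st['joints'],st['contact_force'])
E
```

```text
[[-6.64701918e-04 -9.65934222e-01 -2.58786857e-01  6.54505763e-02]
 [ 9.99999727e-01 -5.58888531e-04 -4.82451778e-04 -3.94519698e-04]
 [ 3.21383676e-04 -2.58787107e-01  9.65934330e-01 -1.32155343e-01]
 [ 0.00000000e+00  0.00000000e+00  0.00000000e+00  1.00000000e+00]]
2.6167
3.8583 [-8.41476994e-01  1.89838843e-01  1.55267676e+00  7.89938227e-04
  1.39890811e+00 -3.37384978e-01] [0.393609  0.5394609 0.3150395]
```

View pics/w1b.png

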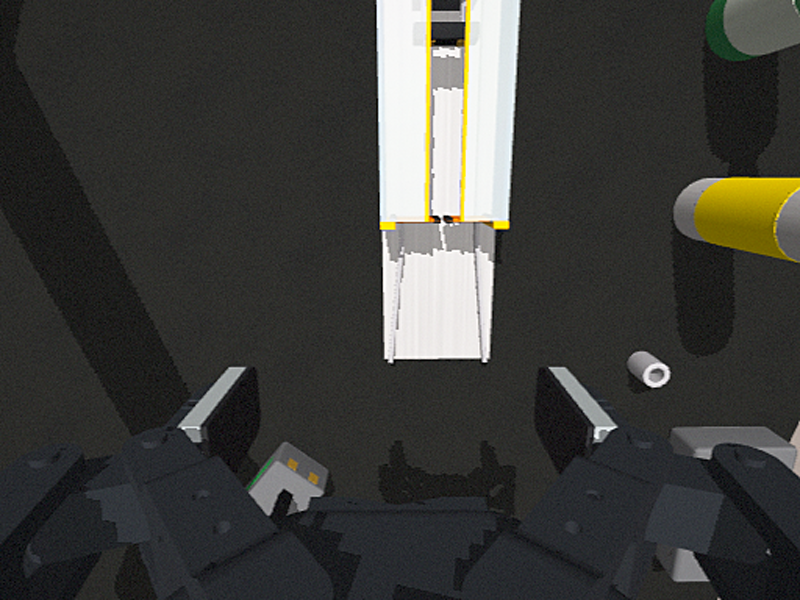

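View pics/w2b.png

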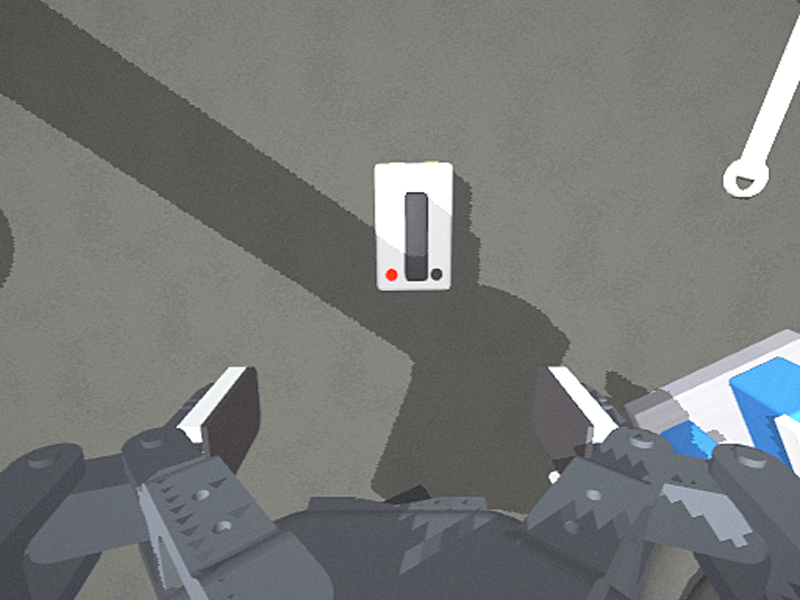

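The first wrist view shows the doorway trim caps at (387,226) and (502,226), and the apron end at y≈360. In the second, the pack centre is near (413,226) and the bar near (416,237). I'll extract precise points by colour.

```bash
python3 - <<'E'
from h import *
import pickle
s=pickle.load(open('w1.pkl','rb'));im=s['pixels'];h=cv2.cvtColor(im,cv2.COLOR_BGR2HSV)
m=cv2.inRange(h,(20,120,120),(33,255,255)); m[:,330:]=0
n,l,st,c=cv2.connectedComponentsWithStats(m)
for i in range(1,n):
    if st[i,4]>5: print(st[i],c[i])
ys,xs=np.nonzero(m)
# slot edge lines
L={}
for nm,a,b in(('L',265,285),('R',288,305)):
    k=(xs>=a)&(xs<b)&(ys<135); w=np.array([onz(s,(x,y),.055)[:2] for x,y in zip(xs[k],ys[k])])
    vx,vy,x0,y0=cv2.fitLine(w.astype(np.float32),cv2.DIST_HUBER,0,.01,.01).ravel(); L[nm]=(vx,vy,x0,y0)
    print(nm,k.sum(),np.degrees(np.arctan2(vy,vx)),x0,y0)
for u,v in((380,226),(508,226),(385,360),(490,360)):
    print(u,v,onz(s,(u*.64,v*.64),.055 if v<300 else .012))
s=pickle.load(open('w2.pkl','rb'));im=s['pixels']
g=cv2.cvtColor(im,cv2.COLOR_BGR2GRAY)
roi=np.zeros_like(g);roi[95:195,228:298]=1
m=((g>175)&(roi>0)).astype(np.uint8); m=cv2.morphologyEx(m,cv2.MORPH_CLOSE,np.ones((3,3)))
cs=max(cv2.findContours(m,0,1)[0],key=cv2.contourArea); r=cv2.minAreaRect(cs); print(r)
B=[onz(s,p,.04) for p in cv2.boxPoints(r)]
for i in range(4):
    d=(B[i]-B[i-1])[:2]; print(B[i].round(4),np.linalg.norm(d).round(4),np.degrees(np.arctan2(d[1],d[0])).round(2))
print('ctr',np.mean(B,0))
roi[:]=0;roi[120:182,256:277]=1
m=((g<110)&(roi>0)).astype(np.uint8)
cs=max(cv2.findContours(m,0,1)[0],key=cv2.contourArea); r=cv2.minAreaRect(cs);print(r)
B=[onz(s,p,.094) for p in cv2.boxPoints(r)]
for i in range(4):
    d=(B[i]-B[i-1])[:2]; print(B[i].round(4),np.linalg.norm(d).round(4),np.degrees(np.arctan2(d[1],d[0])).round(2))
print('bar',np.mean(B,0))
E
```

```text
[272   0   4 142 351] [273.35612536  69.36752137]
[294   0   7 142 359] [297.31197772  67.30362117]
[314 141  12   6  62] [320.22580645 143.5483871 ]
[243 142  10   5  50] [247.5 144. ]
[184 294   7   7  27] [186.81481481 296.85185185]
[197 302   7   8  28] [200.17857143 305.64285714]
L 335 -79.22849 0.5012061 0.06973517
R 344 -78.959625 0.52883214 0.077037774
380 226 [ 0.48182516 -0.02779259  0.055     ]
508 226 [ 0.58440372 -0.00872795  0.055     ]
385 360 [ 0.50863482 -0.16049039  0.012     ]
490 360 [ 0.60997006 -0.14164524  0.012     ]
((264.9266357421875, 144.0643310546875), (81.699462890625, 50.03436279296875), 88.56790161132812)
[ 0.4209 -0.2709  0.04  ] 0.0995 61.77
[ 0.4733 -0.2983  0.04  ] 0.0591 -27.59
[ 0.4301 -0.3878  0.04  ] 0.0994 -115.71
[ 0.3738 -0.3585  0.04  ] 0.0635 152.51
ctr [ 0.42452851 -0.32888367  0.04      ]
((266.0, 151.0), (56.0, 14.0), 90.0)
[ 0.4312 -0.2996  0.094 ] 0.0586 61.29
[ 0.4437 -0.3065  0.094 ] 0.0143 -28.97
[ 0.4162 -0.3583  0.094 ] 0.0587 -118.0
[ 0.403 -0.351  0.094] 0.015 151.03
bar [ 0.42354296 -0.32887547  0.094     ]
```

All the measurements agree. The pack bar is at (0.4236,-0.3289) with yaw 61.4°, and its measured size is 99×60. The dock origin is (0.533,-0.018) with yaw 100.9°. Next I grasp.

```bash
python3 - <<'E'
from h import *
q=ori(61.4); x,y=.4236,-.3289
manip.move_ptp([x,y,.15],q)
manip.move_straight([x,y,.074],q,max_speed=.08)
st=manip.state();print(st['t'],st['eef_pos'],st['contact_force'])
manip.command_gripper(.012)
st=manip.state();print(st['t'],st['grip_width'],st['contact_force'])
manip.move_straight([x,y,.134],q,max_speed=.08)
st=manip.state();print(st['t'],st['grip_width'],st['contact_force'],st['torque'])
wsnap('w3.png')
E
```

```text
5.5167 [ 0.42395469 -0.32923745  0.07447841] [-0.6749294  -0.74200546 -0.09444337]
6.1583 0.015352525381886117 [ 1.16706384 -0.96662577  0.8162621 ]
7.0583 0.015340913570860312 [-0.45332529  0.208907   -8.57410036] [ 0.04011717 -0.00854134 -0.02333791]
```

View pics/w3b.png

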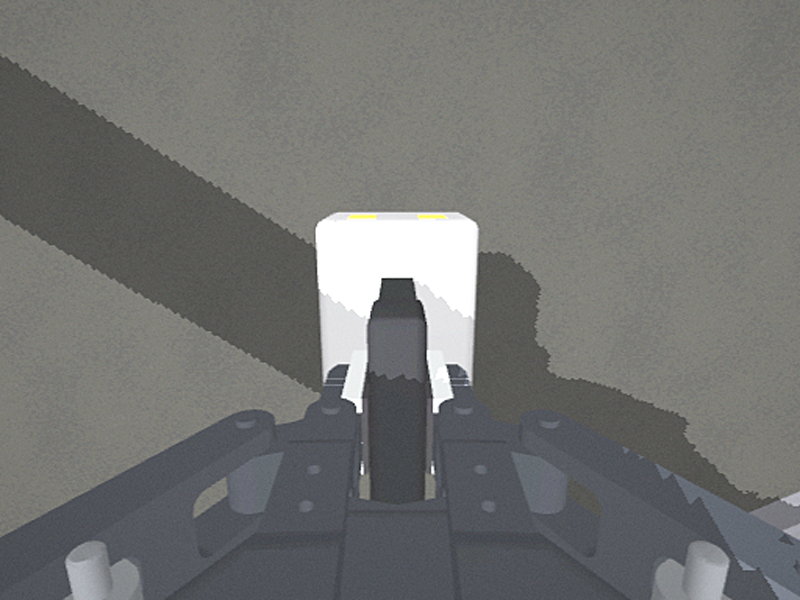

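The pack is held square to the tool, with contacts forward at (362,217) and (432,217). The load is 8.6 N, about 0.87 kg. I'll carry it to the apron and lower it by feel.

```bash
cat >> h.py <<'E'
YAW=100.9; O=np.array([.533,-.018]); D=np.array([np.cos(np.radians(YAW)),np.sin(np.radians(YAW))]); N=np.array([-D[1],D[0]])
def dk(x,y=0): return O+x*D+y*N
def todk(p): v=np.array(p[:2])-O; return np.array([v@D,v@N])
E
python3 - <<'E'
from h import *
import pickle
s=pickle.load(open('w3.pkl','rb'))
e=np.array(manip.state()['eef_pos']); tx=np.array([np.cos(np.radians(61.4)),np.sin(np.radians(61.4))])
for u,v,z,n in((362,217,.030,'contL'),(432,217,.030,'contR'),(397,318,.094,'bar front top')):
    p=onz(s,(u*.64,v*.64),z+.06)-e; print(n,p[:2]@tx,p[:2]@[-tx[1],tx[0]])
q=ori(YAW); a=dk(-.087)
manip.move_ptp([*a,.134],q)
f0=np.array(manip.state()['contact_force'])
manip.move_straight([*a,.090],q,max_speed=.08)
wsnap('w4.png')
z=.084
while z>.074:
    manip.move_straight([*a,z],q,max_speed=.03)
    st=manip.state(); print(round(z,4),round(st['eef_pos'][2],4),np.round(np.array(st['contact_force'])-f0,2),st['t'])
    if st['contact_force'][2]-f0[2]>5: break
    z-=.001
snap('top','top2.png')
e=manip.state()['eef_pos']; print(todk(e),e)
a=cv2.imread('pics/top2.png')
cv2.imwrite('pics/z4.png',cv2.resize(a[150:240,200:345],None,fx=5.5,fy=5.5,interpolation=cv2.INTER_CUBIC))
E
```

```text
contL 0.04942805147743935 0.01315450400064584
contR 0.04941584185465993 -0.013268160655667525
bar front top 0.029710507597037236 -0.00012816207630553697
0.084 0.0838 [ 1.55 -1.38 -0.53] 9.2167
0.083 0.083 [ 0.68 -0.17 -0.39] 9.4667
0.082 0.0819 [ 0.76  0.02 -0.66] 9.7167
0.081 0.0809 [ 0.57 -1.34 -0.13] 9.9667
0.08 0.0799 [-0.16 -0.43 -0.36] 10.2167
0.079 0.0793 [0.48 1.04 1.05] 10.4667
0.078 0.0792 [-1.21 -0.18 13.05] 10.7167
[-0.08715085 -0.00031968] [ 0.54979374 -0.10351809  0.07923153]
```

View pics/w4b.png

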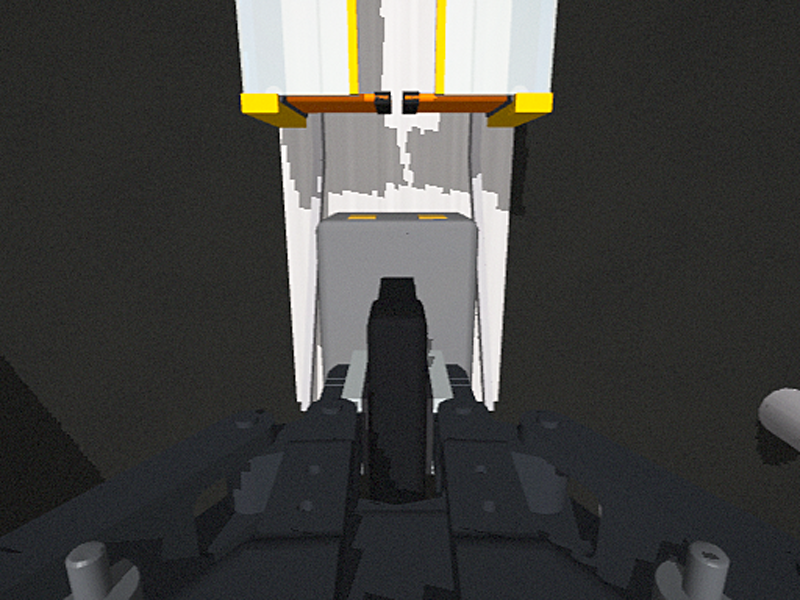

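View pics/z4.png

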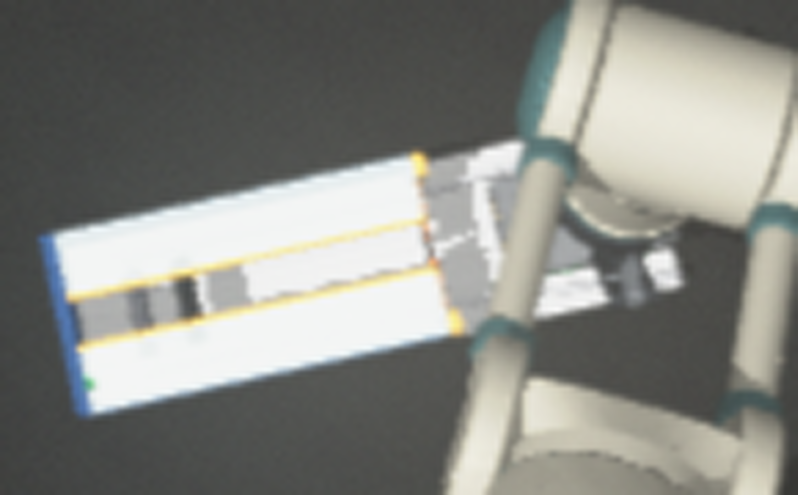

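The pack is centred: contact midpoint, trim caps and flap gap all sit at u≈397. It reached the floor at TCP z≈0.0793, as expected. I'll refine the line from this close view.

```bash
python3 - <<'E'
from h import *
import pickle
s=pickle.load(open('w4.pkl','rb'));im=s['pixels'];h=cv2.cvtColor(im,cv2.COLOR_BGR2HSV)
m=cv2.inRange(h,(20,120,120),(33,255,255)); n,l,st,c=cv2.connectedComponentsWithStats(m)
for i in range(1,n):
    if st[i,4]>5: print(st[i],c[i].round(1))
ys,xs=np.nonzero(m)
for a,b in((215,232),(275,290)):
    k=(xs>=a)&(xs<b)&(ys<58); w=np.array([todk(onz(s,(x,y),.055)) for x,y in zip(xs[k],ys[k])])
    vx,vy,x0,y0=cv2.fitLine(w.astype(np.float32),cv2.DIST_HUBER,0,.01,.01).ravel(); print(k.sum(),np.degrees(np.arctan(vy/vx)),x0,y0)
for u,v in((241,96),(553,96),(270,410),(493,410)): print(todk(onz(s,(u*.64,v*.64),.055 if v<200 else .015)))
for u,v in((362,217),(432,217)): print('c',todk(onz(s,(u*.64,v*.64),.046)))
E
```

```text
[222   0   7  60 350] [225.3  29.1]
[279   0   7  60 343] [281.5  29. ]
[325  59  29  15 332] [340.5  65.3]
[154  60  25  13 316] [165.9  66. ]
[234  60   5   2   6] [236.3  60.8]
[269  61   8   1   8] [272.5  61. ]
[181  68   5   3   6] [183.2  69. ]
[187  71   9   6  11] [190.9  73.9]
[167  75  12   5  14] [172.6  77.6]
[339  74   6   3   8] [341.2  74.6]
[328  78   7   3  10] [330.6  78.8]
[185  81   9   1   9] [189.  81.]
[223 137  18   3  39] [232.2 138.3]
[268 137  18   3  43] [276.1 138.2]
340 0.10458795 0.018737614 0.014583586
333 0.25678873 0.01875524 -0.014285894
[0.00310348 0.05239058]
[ 0.00297112 -0.05277999]
[-0.13614432  0.06338646]
[-0.1363032  -0.04804803]
c [-0.03808127  0.01311873]
c [-0.03811621 -0.01342583]
```

```bash
cat >> h.py <<'E'
def go(x,z=.0792,y=0,v=.05):
    manip.move_straight([*dk(x,y),z],ori(YAW),max_speed=v); st=manip.state(); f=np.array(st['contact_force'])
    return st,np.array([f[:2]@D,f[:2]@N,f[2]]),todk(st['eef_pos'])
E
python3 - <<'E'
from h import *
for x in [-.087]+[-.07+.01*i for i in range(15)]:
    st,f,p=go(x,v=.04 if x<.06 else .03); print(round(x,3),f.round(1),(p*1e3).round(1),round(st['t'],2),round(st['torque'][2],2))
    if abs(f[0])>12 or abs(f[1])>12: print('stop');break
E
```

```text
-0.087 [1.2 1.7 0.2] [-87.1  -0.2] 11.02 0.04
-0.07 [-2.1 -1.7 -2.5] [-69.7  -0.5] 11.59 0.09
-0.06 [-0.1 -1.3 -1.2] [-59.3   0. ] 11.99 0.07
-0.05 [-0.7 -0.2 -1.2] [-49.6   0.1] 12.39 0.05
-0.04 [-5.5  0.3 -1.5] [-40.9  -0.1] 12.79 0.1
-0.03 [-4.4 -0.3 -1.2] [-30.6  -0.2] 13.19 -0.02
-0.02 [-3.4 -0.4 -0.8] [-20.1  -0.1] 13.59 0.03
-0.01 [-3.1 -0.3  0. ] [-9.7  0.1] 13.99 0.01
0.0 [-3.3 -0.4  0.4] [0.3 0.1] 14.39 0.05
0.01 [-3.2 -0.   0.4] [10.1  0. ] 14.79 0.03
0.02 [-2.1 -1.4  1.5] [20.1 -0.1] 15.19 0.01
0.03 [-2.6 -0.4  0.9] [30.1  0. ] 15.59 0.11
0.04 [-3.7 -1.1  1.1] [40.1  0. ] 15.99 0.06
0.05 [-3.9 -0.4  1. ] [50.1  0. ] 16.39 0.02
0.06 [-5.   0.4  1.1] [59.7 -0. ] 16.88 -0.03
0.07 [-5.1  0.3  1.7] [69.7 -0. ] 17.36 0.03
```

The slide is smooth, with 2–5 N of resistance and negligible side force. Next come fine steps to feel for the connector.

```bash
python3 - <<'E'
from h import *
x=.07; fine=False
while x<.140:
    x+=.0004 if fine else .001
    st,f,p=go(x,v=.01); 
    print(round(x*1e3,1),f.round(1),(p*1e3).round(1),round(st['t'],2))
    if f[0]<-7: fine=True
    if f[0]<-12.5: print('STOP');break
E
```

```text
71.0 [-7.   1.3  0.6] [70.3 -0. ] 17.61
72.0 [-5.9  0.2  0.8] [71.2 -0. ] 17.86
73.0 [-6.1  0.2  1.2] [72.2 -0. ] 18.11
74.0 [-7.3  1.   1.5] [73.2 -0. ] 18.36
74.4 [-7.2  0.6  1.2] [73.3 -0. ] 18.61
74.8 [-8.2 -0.2  1.1] [73.7 -0. ] 18.86
75.2 [-7.6  0.2  1.3] [74.1 -0. ] 19.11
75.6 [-7.  -0.2  1.2] [74.5 -0. ] 19.36
76.0 [-7.3  0.7  1.1] [74.9 -0.1] 19.61
76.4 [-7.1  0.4  1.7] [75.3 -0. ] 19.86
76.8 [-7.   0.   2.4] [75.7 -0.1] 20.11
77.2 [-6.9  0.5  1.2] [76.1 -0.1] 20.36
77.6 [-7.   0.4  1.2] [76.5 -0.1] 20.61
78.0 [-7.7  0.1  1.3] [76.9 -0.1] 20.86
78.4 [-6.9 -0.1  1.8] [77.3 -0.1] 21.11
78.8 [-6.9 -0.5  1.5] [77.7 -0.1] 21.36
79.2 [-7.1 -1.   1.4] [78.1 -0.1] 21.61
79.6 [-6.6 -0.2  2. ] [78.5 -0.1] 21.86
80.0 [-7.9 -0.   1.9] [78.9 -0.1] 22.11
80.4 [-7.2  1.2  2.1] [79.3 -0.1] 22.36
80.8 [-6.6 -0.3  0.7] [79.7 -0. ] 22.61
81.2 [-8.  -0.1  1.5] [80.1 -0.1] 22.86
81.6 [-7.1 -0.4  2.2] [80.5 -0.1] 23.11
82.0 [-6.8  0.   2.3] [80.9 -0.1] 23.36
82.4 [-7.7 -0.1  1.4] [81.3 -0.1] 23.61
82.8 [-8.2  0.5  1.2] [81.7 -0.1] 23.86
83.2 [-7.4  0.7  1.6] [82.1 -0.1] 24.11
83.6 [-7.2 -0.4  2. 
[... 1066 characters left out ...]
30.86
94.4 [-11.8   0.7   3.4] [91.9 -0.1] 31.11
94.8 [-11.4   1.2   3.4] [92.3 -0.1] 31.36
95.2 [-10.8   0.6   2.2] [92.6 -0.1] 31.61
95.6 [-11.2   0.9   2.7] [93.2 -0.1] 31.86
96.0 [-12.    1.4   2.3] [93.7 -0.1] 32.11
96.4 [-10.6   0.8   1.8] [94.1 -0.1] 32.36
96.8 [-10.4   1.5   2.4] [94.5 -0.1] 32.61
97.2 [-11.   -0.3   3.4] [94.9 -0.1] 32.86
97.6 [-10.5   0.4   2.6] [95.3 -0.1] 33.11
98.0 [-10.3   0.5   2.8] [95.7 -0.1] 33.36
98.4 [-10.7   0.1   3. ] [96.1 -0.1] 33.61
98.8 [-10.3   0.9   2.6] [96.5 -0.1] 33.86
99.2 [-10.6   0.8   3.1] [96.9 -0.1] 34.11
99.6 [-10.5  -0.2   2.2] [97.3 -0.1] 34.36
100.0 [-11.3   0.    2.5] [97.5 -0.1] 34.61
100.4 [-12.6   1.2   3.6] [97.6 -0.1] 34.86
STOP
```

The connector was met at TCP x≈90.4 and slid with about 3.5–4 N extra. From x≈97.4 the pack stalls while force rises. I'll confirm the hard stop gently, up to about 10 N on the connector.

```bash
python3 - <<'E'
from h import *
x=.1004
for i in range(12):
    x+=.0005
    st,f,p=go(x,v=.01)
    print(round(x*1e3,1),f.round(1),(p*1e3).round(2),round(st['t'],2))
    if f[0]<-17: print('STOP');break
wsnap('w5.png')
E
```

```text
100.9 [-13.4   0.7   3.2] [97.65 -0.14] 35.11
101.4 [-14.6   0.7   4. ] [97.76 -0.16] 35.36
101.9 [-17.    0.4   3.6] [97.82 -0.16] 35.61
102.4 [-16.4   1.5   3.3] [97.92 -0.16] 35.86
102.9 [-18.9   1.3   4.1] [97.98 -0.15] 36.11
STOP
```

View pics/w5b.png

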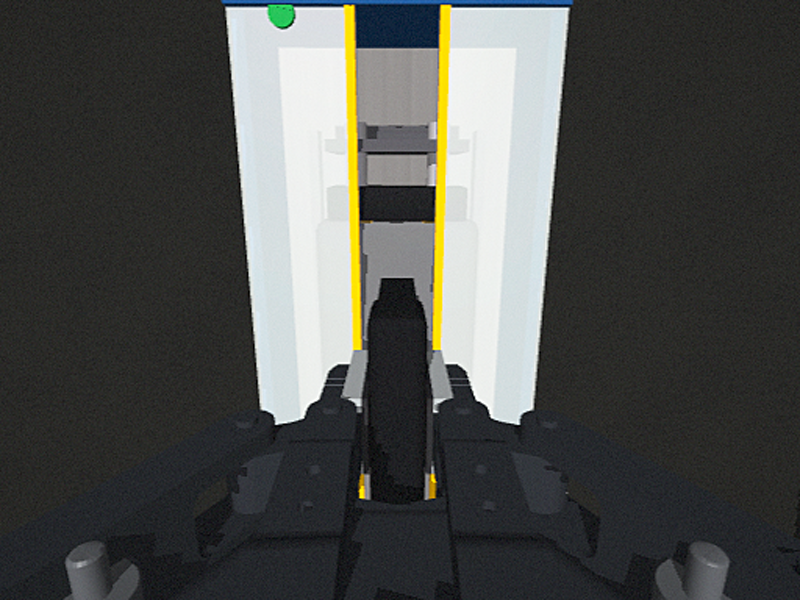

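This is a hard stop: 8 N of rise with about 0.3 mm of motion. Connector travel was about 7 mm, within the 5–8 mm expected. I'll relax the push, release, rise and look at the flaps.

```bash
python3 - <<'E'
from h import *
for x in (.1015,.1000,.0990):
    st,f,p=go(x,v=.02); print(x,f.round(1),(p*1e3).round(2),round(st['t'],2))
manip.command_gripper(.045)
st=manip.state(); e=st['eef_pos']; print(st['grip_width'],st['contact_force'],todk(e),st['t'])
manip.move_straight([*dk(.098),.16],ori(YAW),max_speed=.1)
manip.move_ptp([*dk(-.12),.26],ori(YAW)); wsnap('w6.png')
manip.snapshot('top'); snap('top','top3.png'); snap('scene','scene3.png')
a=cv2.imread('pics/top3.png');b=cv2.imread('pics/scene3.png')
cv2.imwrite('pics/z5.png',cv2.vconcat([cv2.resize(a[160:230,195:325],(780,300),interpolation=cv2.INTER_CUBIC),cv2.resize(b[155:255,190:330],(780,300),interpolation=cv2.INTER_CUBIC)]))
print(manip.state()['t'])
E
```

```text
0.1015 [-14.9   1.1   3.2] [97.77 -0.16] 36.41
0.1 [-10.6   0.6   2.5] [97.49 -0.13] 36.66
0.099 [-8.9  0.6  3.7] [ 9.737e+01 -8.000e-02] 36.91
0.04515021296213563 [ 0.46068762 -0.52385376 -0.10137645] [0.09965631 0.00035184] 37.3
39.4083
```

View pics/w6b.png

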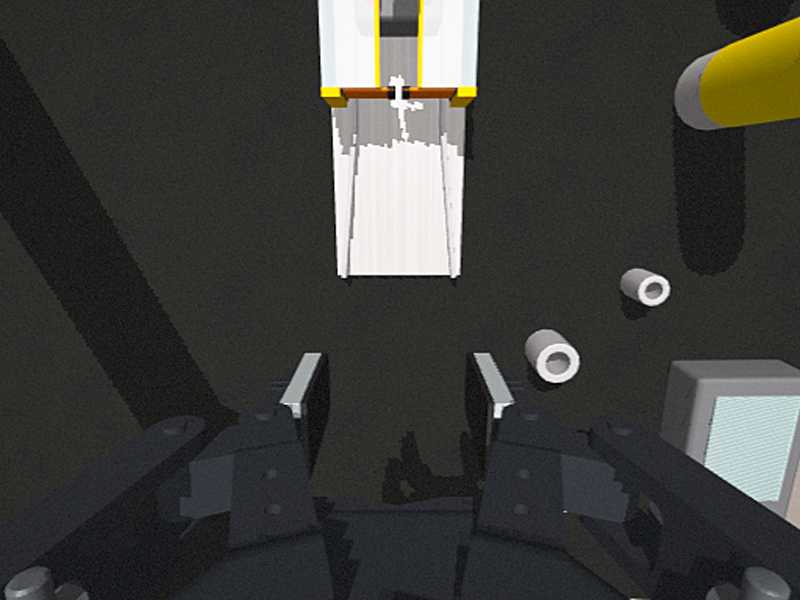

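View pics/z5.png

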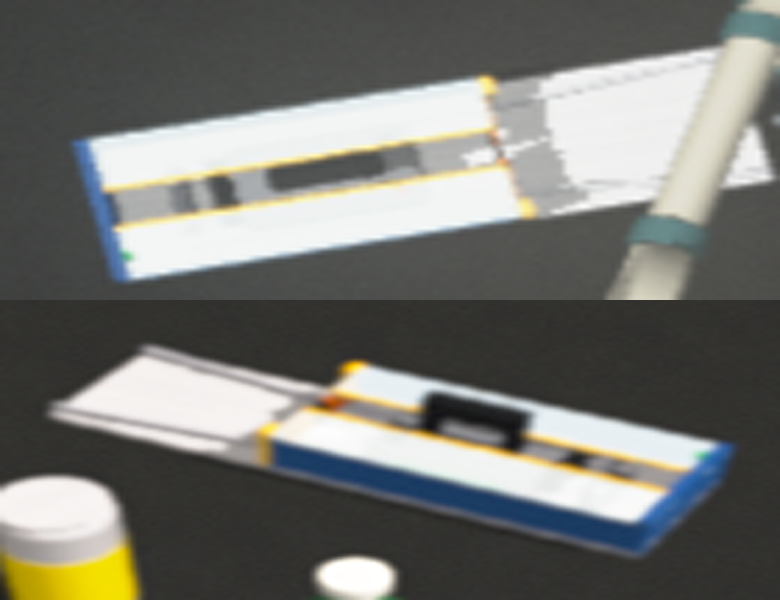

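Both flaps are shut, as the orange panels in the doorway plane at (345..450,93) show. I'll take one more look to check the pack and connector against the pushed-home picture.

```bash
python3 - <<'E'
from h import *
import pickle
manip.move_ptp([*dk(.06),.20],ori(YAW)); s=wsnap('w7.png'); print(manip.state()['t'],manip.state()['contact_force'])
w5=pickle.load(open('w5.pkl','rb'))
for n,t in(('w5',w5),('w7',s)):
    g=cv2.cvtColor(t['pixels'],cv2.COLOR_BGR2GRAY).astype(int)
    for lab,xx in(('front edge top z.045',(.1475,)),):
        # profile along centre line, at z .04 plane
        out=[]
        for x in np.arange(.135,.2,.001):
            u=proj(t,[*dk(x),.045])[0]; 
            out.append(int(cv2.getRectSubPix(t['pixels'],(5,1),(float(u[0]),float(u[1]))).mean()))
        print(n,out)
E
```

```text
40.2417 [ 0.35963008 -0.71480944  0.01363786]
w5 [139, 137, 139, 139, 139, 138, 139, 141, 141, 139, 143, 103, 30, 34, 32, 34, 34, 34, 36, 37, 37, 37, 36, 37, 54, 154, 147, 147, 148, 149, 148, 148, 148, 150, 145, 24, 108, 102, 103, 103, 99, 101, 97, 98, 108, 150, 149, 149, 148, 148, 150, 149, 149, 147, 148, 149, 148, 148, 148, 149, 148, 149, 148, 147, 149]
w7 [150, 150, 149, 148, 150, 149, 151, 150, 150, 151, 136, 35, 21, 42, 41, 43, 42, 43, 44, 46, 44, 45, 41, 59, 161, 157, 155, 153, 155, 164, 102, 30, 35, 36, 32, 48, 115, 109, 108, 106, 97, 107, 158, 155, 154, 155, 155, 153, 154, 153, 154, 154, 153, 154, 153, 152, 153, 152, 153, 152, 153, 152, 152, 152, 153]
```

View pics/w7b.png

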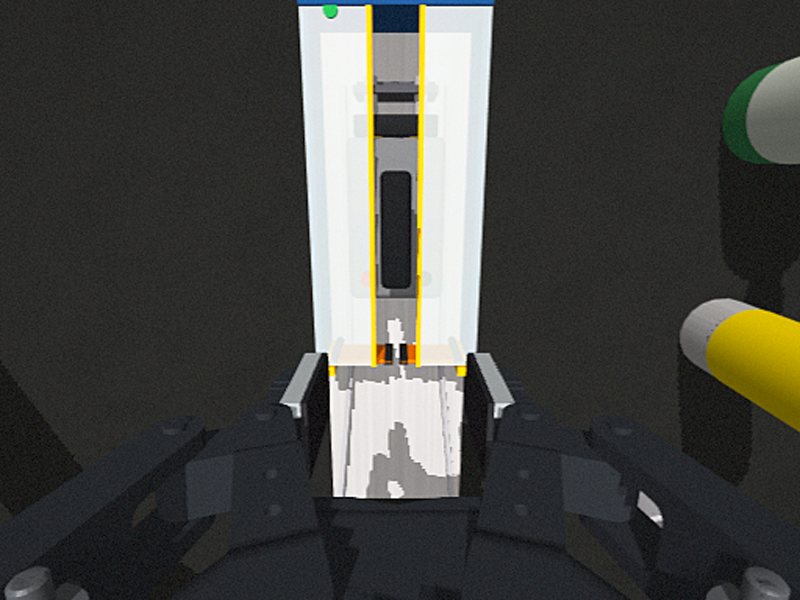

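The pack front is at dock x≈146 mm in both pictures, within about 1 mm. The connector block sits against it and both flaps are shut. Handing in.

```bash
python3 - <<'E'
from h import *
manip.job_done(); print(manip.state()['t'])
E
```

```text
the job is handed in; nothing more can be done
the job is handed in; nothing more can be done
```

The jump-starter pack is seated in the dock, contacts first, with both flaps shut behind it. I handed the job in at about 40 s of the 64 s allowed.

- **Placing:** I gripped the pack by its handle bar and set it between the rails, centred to within about 0.3 mm. I then slid it along the lane.
- **Connector:** The pack met the connector with its origin at dock x of about 90.5 mm. It pushed it about 7 mm, with about 4 N of extra resistance, to a hard stop near 97.5 mm. I confirmed the stop with at most about 12 N on the connector, about 19 N in total at the wrist.
- **Last checks:** After release, both flaps were in the doorway plane and the connector block was against the pack's front. The gripper was touching nothing. No other object was near the arm's path, though I did not re-measure their positions.
- **Small disagreements:**
  - The pack front reads about 0.7 mm farther out in the final picture than in the pushed-home one, which is within the 2 mm calibration.
  - My dock origin may be up to about 3 mm off along the lane.
  - Resistance of about 7 N did not drop clearly when the flaps should have closed, although the pictures show them closed.

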